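# Shut the gas and pull the bayonet filter

### The job

Take the spent filter out of the bench gas filter station. First shut off the gas: swing the valve lever a quarter turn clockwise until it stands square across its pipe and snaps into its closed position, and leave it closed; then turn the filter anticlockwise by its grip bar to its release stop and lift it straight up out of the housing. Stand it gently upright on the floor of the empty steel tray, let go, and leave everything else on the bench where it is.

Things in the scene. Friction and masses are not known exactly. Their poses are not given: they have to be found in the camera images.
- station: Gas filter station, fixed: aluminium base plate 130 x 270 x 20 mm (x, y, z) carrying a round filter housing (at y -70 mm) and a ball valve (at y +65 mm), joined by a steel pipe along y, its centre 60 mm above the bench. A small gauge (top 62 mm above the bench) stands at x -50, y +5 mm. Origin: centre of the base's underside, on the bench; z up.
- housing_axis (a point): Centre of the mouth of the filter housing, an upright pot of 84 mm diameter, at its rim, 104 mm above the bench; axes parallel to the station's. The mouth's two bayonet slots lie at its +x and -x sides, in line with two small cast ears outside (to 52 mm from the axis, top 101 mm above the bench).
- valve_axis (a point): Point on the valve's upright turning axis, at the lever's height, 98 mm above the bench; fixed to the station, axes parallel to the station's.
- valve_lever (a joint): Lever angle in rad, growing clockwise seen from above: 0 = open (along the pipe, pointing to the station's +y), 1.571 = closed (across it, pointing to the station's +x). An over-centre spring holds it at both ends: leaving one takes about 0.14 N m (2 N at the sleeve); past about 0.9 rad it snaps by itself to the other end stop.
- lever_grip (a point): Point on the lever 80 mm from its turning axis, at mid-thickness, 98 mm above the bench; its y axis points outward along the lever. The lever ends 104 mm from the axis; its outer 64 mm is a black sleeve 20 mm wide and 12 mm thick. It can be pushed from the side with closed fingers.
- filter: Filter insert, 0.3 to 0.65 kg, 108 mm high: steel candle of 44 mm diameter, 74 mm long, below an aluminium flange (82 mm diameter, 8 mm thick) with a grip bar on top. Origin: centre of the candle's lower end; z up its axis, x along the bar. Seated, its flange rests on the housing's rim and the origin is 30 mm above the bench. Only the flange and bar then show.
- filter_lugs (a point): On the filter's axis, 62 mm above its origin: two bayonet lugs stand out here along the filter's +x and -x, 16 mm wide, to 30 mm from the axis. The filter starts locked, its x axis 45 to 75 degrees clockwise (from above) of the station's x. Turned anticlockwise it meets the release stop with both x axes parallel (bar in line with the ears); only there, within 6 degrees, does it lift out.
- grip_bar (a point): Centre of the filter's straight black grip bar, 95 mm above the filter's origin: 110 mm long (filter's x), 16 mm wide, 26 mm high, standing on the flange. Turning the seated filter takes 0.05 to 0.1 N m (1 to 2 N at a bar end; over about 6 N it rocks a little); it can be pushed at a bar end with closed fingers, or gripped across its width.
- tray: Open steel tray, fixed, 170 x 200 x 25 mm outside (x, y, z), walls 3 mm, floor 3 mm thick, empty. Origin: centre of its underside.
- multimeter: Grey handheld multimeter lying flat, 85 x 180 x 36 mm, origin centre of underside. Not to be disturbed.
- wrench: Steel open-end wrench lying on the bench, 170 mm long along its x axis. Not to be disturbed.
- leak_spray: White plastic bottle, 62 mm diameter, 170 mm high, origin centre of underside. Not to be disturbed.
- bead_jar: Amber glass jar, 80 mm diameter, 110 mm high, origin centre of underside. Not to be disturbed.
- test_cell: Bolted test cell, 90 x 90 x 46 mm with a small brass port on top (to 64 mm), origin centre of underside. Not to be disturbed.
- flow_controller: Upright flow controller, steel foot, yellow case, black top, 34 x 80 x 118 mm, origin centre of underside. Not to be disturbed.
- tee_fitting: Brass tee pipe fitting lying on the bench, 64 mm long along its x axis, 26 mm high. Not to be disturbed.
- notebook: Blue notebook, 148 x 210 x 14 mm, origin centre of underside. Not to be disturbed.
There are look-alikes about, which are no part of the job. Leave any green, red or turquoise look-alike of the filter alone.

How it is judged (in metres and radians):
On the way, in this order (a step that is already met when the one before it is completed fails the run):
1. the valve lever is in its closed position, the filter still locked in its housing (value of joint valve_lever above 1.48 rad and z of filter in the frame of station below 0.036 m), for 0.2 s.
2. the filter is turned to its release position while still seated, the valve closed (all of step 1 and angle between the x axis of filter and the x axis of station, either way round below 0.15 rad and horizontal distance between filter and housing_axis below 0.01 m), for 0.1 s.
3. the filter is lifted clear of the housing (z of filter in the frame of station above 0.104 m and value of joint valve_lever above 1.48 rad).
At the end, for the whole second after the job is handed in: The valve lever is in its closed position (above 1.48 rad) and the filter stands upright (within 0.1 rad) and at rest on the tray's floor, its axis inside the tray's walls (within 65 mm of the tray's centre along its x and 80 mm along its y); nothing else was disturbed (value of joint valve_lever above 1.48 rad and x of filter in the frame of tray between -0.065 and 0.065 m and y of filter in the frame of tray between -0.08 and 0.08 m and z of filter in the frame of tray below 0.008 m and angle between filter's own z axis and vertical below 0.1 rad and linear speed of filter below 0.02 m/s); the robot touches nothing.
It fails at once if the filter is dropped or rammed into the tray (contact force above 120 N) (contact force between filter and tray above 120 N).
It fails at once if another thing on the bench is moved by more than 30 mm (distance of any of multimeter, wrench, leak_spray, bead_jar, test_cell, flow_controller, tee_fitting, notebook from where it was at the start of the episode above 0.03 m).
It also fails if it takes over 67 s, if anything falls off the work surface, if the arm or the gripper's body presses on something with over 40 N, if the wrist force passes 120 N, or if a joint passes its speed limit or range.

### The arm

A 7-joint arm with a two-finger parallel gripper is mounted at the origin on the work surface. World frame = base frame: x ahead of the robot, y to its left, z up, the work surface at z = 0. Lengths are in mm, angles in rad, forces in N, time in s.
With the tool pointing down it reaches from about 400 to 875 mm from the base axis. Payload 4.4 kg.
Tool frame: the origin (TCP) lies midway between the tips of the shut fingers; the grasp point (between the pads) lies grasp_offset behind it (grasp_offset is the distance from the TCP to the grasp point, in mm); z points along the fingers, y is the line along which they close (so a half turn about z gives the same grasp; the last joint's range is limited). The gripper opens to 85 mm and grips with 20 to 120 N. Pads are 22 mm wide; open, the fingers measure 114 mm over their backs; the gripper's body (76 mm by 85 mm) begins 54 mm behind the grasp point. The pads swing forward as they close: fully open they stand 13 mm farther back than shut.
Start: joints at [-1.263, 0.628, 0.038, 1.517, -0.027, 0.996, -0.02], TCP at [237.329, 605.139, 231.313] pointing down, gripper open.
Joint ranges: [-3.06, 3.06], [-0.37, 2.12], [-1.25, 1.32], [0.18, 2.47], [-1.1, 4.24], [0.23, 1.98], [-2.94, 2.94]. Speed limits (rad/s): [2.57, 2.57, 3.14, 3.14, 3.14, 3.14, 3.14].

### API

Orientations are given as [roll, pitch, yaw] about the fixed x, y, z axes, in that order (R = Rz(yaw) Ry(pitch) Rx(roll)).
In Python, from cell import * gives the robot as it stands. The module is installed in compiled form; this text tells all that it offers.
- The arm moves only by the shell command python3 -m jog 'ROWS'. ROWS is a JSON object of lists of equal length, an entry for each row: "angular": the turn, a rotation vector about the tool's x, y, z in degrees, a list of three; "travel": the shift along the tool's x, y, z in cm, a list of three; "fingers": the closure, from 0 (fully open) to 1 (shut). In form: {"angular": [[rx, ry, rz], ...], "travel": [[tx, ty, tz], ...], "fingers": [fingers, ...]}. A call has 1 to 5 rows; each row is the pose to reach, as a shift and turn from the pose commanded when the call began, along the tool's axes at that moment; what a row does not reach only later rows make up. A row lasts 1/8 s, in which the tool goes at most 62.5 mm and 10.7 degrees, less where a joint would pass 70% of its speed; a pose out of reach is approached as far as the arm can. A call with a gripper value outside its range is refused whole. The fingers move at their own pace and stop on an object; the grip force is fixed at half the most. Time passes only in rows, so rows that repeat a pose let the fingers close. It gives the time, the measured TCP pose, the force and the opening at its end, in the units of the state.
- read_state(): the state, without advancing time (a new reading comes with each control period).
- get_image(name): name is "scene" or "top" or "wrist"; returns the picture (400x640x3 uint8, red, green, blue); there is no depth.
- camera_model(name): a dict with "mtx" (3x3 intrinsics, pixels), "k1" (the pictures are not rectified: a ray, as slopes to the right and down, at radius r is drawn at 1 + k1 r^2 times it, then the intrinsics apply), "T" (4x4, takes a point from camera to world coordinates). Camera axes: x right, y down, z forward; pixel columns grow to the right and rows downward; lengths in mm; the calibration is good to about 2 mm. A picture is of the moment at which its call begins: read the wrist's pose just before it. camera_model takes no time and is no camera call; for the wrist camera it gives the pose at the moment of the call.
- finish_job(): hands the job in, once; it reports no verdict.
The state is a dict: "clock": time; "qpos": joint angles; "qd": joint speeds; "tau": joint torques, N m; "eef_pos": TCP position; "tool_rot": TCP orientation; "force": force on the tool from outside, world axes, zero at the start; "torque": the same for the moment, N m; "width": finger opening in mm.
Only numpy, scipy, OpenCV 4.12 (cv2) and the standard library are available. Lean on these libraries where they do the work, as an engineer would, in place of code of your own. Each camera call takes 0.05 s, during which the arm holds its last target. There are 200 camera calls.

## Working session

There is one attempt and no reset: what is moved stays moved. The work goes in short steps, Python scripts to look and compute and a shell command to move; the robot and the scene stay as the last step left them, time stands still between calls to the robot, and variables do not carry over. Pictures are saved under pics/ and viewed, on a budget of 10 in all, crops included, one or two more only if the job needs it, and the job is handed in when it is done.

```bash
mkdir -p pics; python3 - <<'E'
from cell import *
import cv2
s=read_state();print(s)
for n in("scene","top"):
    cv2.imwrite(f"pics/{n}0.png",get_image(n)[:,:,::-1]); m=camera_model(n);print(n,m)
E
```

```text
{'clock': 0.0, 'qpos': array([-1.2628167 ,  0.62932636,  0.03844881,  1.51839058, -0.0269926 ,
        0.99624933, -0.02000125]), 'qd': array([-0.00112476, -0.00072295, -0.0006216 , -0.00026464, -0.00234457,
       -0.00029039, -0.00231849]), 'tau': array([-6.23463911e-04, -5.63386953e+01,  1.22595448e+00, -1.93440109e+01,
        1.10119113e-02,  1.07644260e-02,  8.17976002e-06]), 'eef_pos': array([237.09193552, 604.55240747, 230.39477926]), 'tool_rot': array([-3.13973756e+00,  3.38877616e-05,  2.76780978e+00]), 'force': array([0.5155571 , 0.46955867, 0.61736914]), 'torque': array([ 0.00457212,  0.00303712, -0.04975451]), 'width': 85.4009161109035}
scene {'mtx': array([[434.41893314,   0.        , 321.61734154],
       [  0.        , 434.41893314, 200.99460604],
       [  0.        ,   0.        ,   1.        ]]), 'k1': 0.021100562293939792, 'T': array([[ 3.53378776e-01,  7.42261434e-01, -5.69360522e-01,
         1.27075580e+03],
       [ 9.35331942e-01, -2.91185585e-01,  2.00910710e-01,
        -2.63025487e+02],
       [-1.66613047e-02, -6.03538663e-01, -7.97159634e-01,
         1.16151169e+03],
       [ 0.00000000e+00,  0.00000000e+00,  0.00000000e+00,
         1.00000000e+00]])}
top {'mtx': array([[492.32622013,   0.        , 322.3310293 ],
       [  0.        , 492.32622013, 198.7753485 ],
       [  0.        ,   0.        ,   1.        ]]), 'k1': -0.018355507085455667, 'T': array([[-1.06410168e-02, -9.89413464e-01,  1.44733432e-01,
         2.73534667e+02],
       [-9.99861611e-01,  8.67706614e-03, -1.41939432e-02,
        -4.02846030e+00],
       [ 1.27878170e-02, -1.44864440e-01, -9.89368872e-01,
         1.63208414e+03],
       [ 0.00000000e+00,  0.00000000e+00,  0.00000000e+00,
         1.00000000e+00]])}
```

View pics/scene0.png

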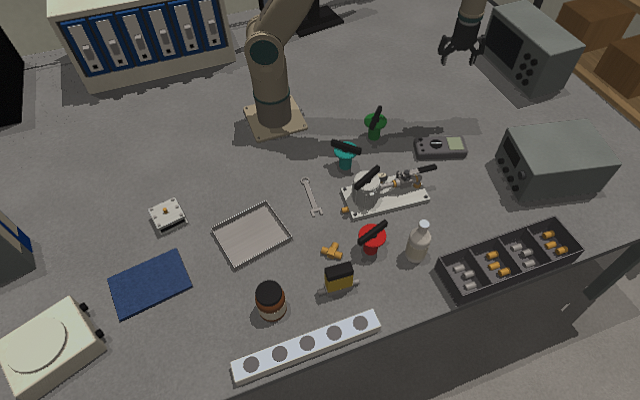

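View pics/top0.png

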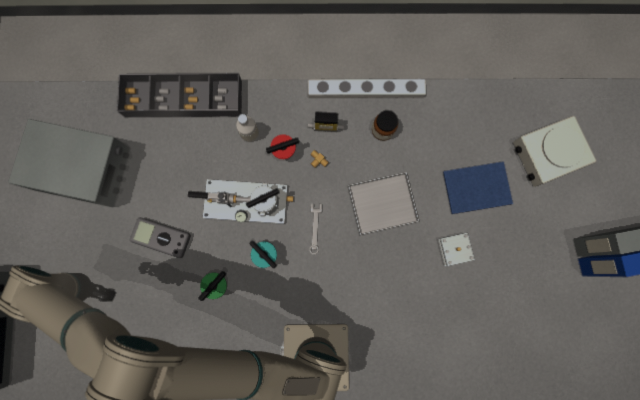

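The station is at top (245,202), with the grey-flanged filter at (263,198). The red (283,147), turquoise (263,254) and green (213,286) ones stand outside it and are look-alikes. I'll confirm in an enlarged crop.

```bash
python3 - <<'E'
import cv2,numpy as np
a=cv2.imread("pics/top0.png")[172:232,180:310];b=cv2.imread("pics/top0.png")[165:240,340:425]
a=cv2.resize(a,None,fx=6,fy=6,interpolation=cv2.INTER_CUBIC);
cv2.imwrite("pics/c1.png",a)
E
cat > h.py <<'E'
from cell import *
import numpy as np,cv2
def ray(n,uv,M=None):
    m=M or camera_model(n);k=m["k1"];K=m["mtx"]
    d=(np.array(uv,float)-K[:2,2])/np.array([K[0,0],K[1,1]]);s=d.copy()
    for _ in range(20): s=d/(1+k*(s@s))
    T=m["T"];return T[:3,3],T[:3,:3]@np.array([s[0],s[1],1])
def at(n,uv,z,M=None):
    o,d=ray(n,uv,M);return o+d*(z-o[2])/d[2]
def proj(n,P,M=None):
    m=M or camera_model(n);T=m["T"];p=T[:3,:3].T@(np.array(P,float)-T[:3,3]);s=p[:2]/p[2];s=s*(1+m["k1"]*(s@s))
    return m["mtx"][:2,:2]@s+m["mtx"][:2,2]
E
```

```text
(no output)
```

View pics/c1.png

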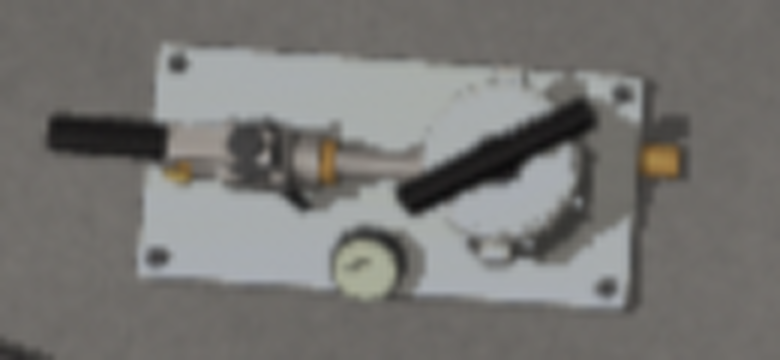

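The crop shows: the silver insert in the station with its bar turned off the ears (ends at crop (408,200) and (584,110)), lever along the pipe at left (sleeve (48..165,135)), gauge below, i.e. station +x is up in the image. This is the filter meant: no colour, and in the housing.

```bash
python3 - <<'E'
from h import *
c=lambda x,y:((x+.5)/6-.5+180,(y+.5)/6-.5+172)
P=[at("top",c(*p),20)[:2] for p in [(162,44),(644,76),(630,308),(140,276)]]
L=np.array([[65,135],[65,-135],[-65,-135],[-65,135]],float)
P=np.array(P);o=P.mean(0);A=P-o
yaw=np.arctan2((L[:,0]*A[:,1]-L[:,1]*A[:,0]).sum(),(L*A).sum())
print("station",o,yaw,np.degrees(yaw));R=np.array([[np.cos(yaw),-np.sin(yaw)],[np.sin(yaw),np.cos(yaw)]])
print("resid",(A-L@R.T).round(1).tolist())
print("housing",o+R@[0,-70],"valve",o+R@[0,65],"grip",o+R@[0,145])
e=[at("top",c(*p),138)[:2] for p in [(408,200),(584,110)]];print("bar",e,np.mean(e,0),np.degrees(np.arctan2(*(e[1]-e[0])[::-1])))
print("lever",at("top",c(48,134),104),at("top",c(165,138),104))
for u in [(349,187),(409,174),(417,219),(359,234)]:print("tray",at("top",u,25))
m=camera_model("wrist");s=read_state();from scipy.spatial.transform import Rotation as Ro
Rt=Ro.from_euler("xyz",s["tool_rot"]).as_matrix();print("tool\n",Rt.round(3));print("cam in tool\n",(Rt.T@m["T"][:3,:3]).round(3),Rt.T@(m["T"][:3,3]-s["eef_pos"]))
for n,u in dict(red=(283,147),turq=(263,254),green=(213,286)).items():print(n,at("top",u,100))
E
```

```text
station [504.82246339 227.51903318] -0.07321346168344244 -4.194822358004019
resid [[-0.1, -0.7], [-0.6, 1.8], [0.2, 0.0], [0.5, -1.2]]
housing [499.70209831 157.70655678] valve [509.57708811 292.34490413] grip [515.42893392 372.13059144]
bar [array([475.13273059, 203.25819388]), array([520.83091843, 113.77606844])] [497.98182451 158.51713116] -62.94676839384756
lever [516.1739459  396.32788871 104.        ] [513.52474541 335.19576672 104.        ]
tray [ 547.28900061 -115.87515663   25.        ]
tray [ 589.56457657 -316.90056248   25.        ]
tray [ 438.65498795 -337.85017699   25.        ]
tray [ 391.21506461 -145.71804414   25.        ]
tool
 [[-0.931  0.365 -0.001]
 [ 0.365  0.931 -0.002]
 [-0.    -0.002 -1.   ]]
cam in tool
 [[ 0.    -0.965 -0.261]
 [ 1.     0.    -0.   ]
 [ 0.    -0.261  0.965]] [  67.53921295    0.71565031 -142.78789978]
red [665.79502689  97.77401989 100.        ]
turq [326.74216604 159.24711745 100.        ]
green [230.70859412 311.61820804 100.        ]
```

```bash
python3 -c "
import cell;print(getattr(cell,'grasp_offset',None))"
python3 -m jog '{"angular":[[0,0,-10.6],[0,0,-21.4],[0,0,-21.4],[0,0,-21.4],[0,0,-21.4]],"travel":[[-6,-2.6,1.6],[-12,-5.2,3.2],[-18,-7.8,4.8],[-24,-10.4,6.4],[-29,-12.6,8]],"fingers":[1,1,1,1,1]}'
```

```text
18.700000000000003
clock: 0.72
eef_pos: [453.2, 389.8, 154.4]
tool_rot: [3.141, 0.0, 3.141]
force: [0.2, 0.4, -0.7]
width: -0.0
```

```bash
python3 -m jog '{"angular":[[0,0,0],[0,0,0],[0,0,0],[0,0,0]],"travel":[[-1.9,-1.8,2],[-1.9,-1.8,5],[-1.9,-1.8,6.9],[-1.9,-1.8,6.9]],"fingers":[1,1,1,1]}'
python3 - <<'E'
from h import *
V=np.array([509.6,292.3]);p0=np.array([472,372.])
for t in (0,15,30,45,60,75,88):
    a=np.radians(85.8-t);b=a+np.pi/2;P=V+78*np.array([np.cos(a),np.sin(a)])+21*np.array([np.cos(b),np.sin(b)])
    print(t,P.round(1),((P-p0)*[-.1,.1]).round(2))
cv2.imwrite("pics/w1.png",get_image("wrist")[:,:,::-1])
print(read_state()["eef_pos"],proj("wrist",[515.4,372,104]),proj("wrist",[509.6,292,104]))
E
```

```text
clock: 1.23
eef_pos: [469.8, 372.2, 84.3]
tool_rot: [-3.139, -0.003, 3.141]
force: [0.2, -0.0, 0.5]
width: 0.2
0 [494.4 371.6] [-2.24 -0.04]
15 [515.4 372.9] [-4.34  0.09]
30 [536.1 368.6] [-6.41 -0.34]
45 [554.9 359.2] [-8.29 -1.28]
60 [570.7 345.2] [-9.87 -2.68]
75 [582.3 327.5] [-11.03  -4.45]
88 [588.3 310.3] [-11.63  -6.17]
[470.56811641 372.93067441  85.46088542] [313.20452282 375.59759849] [127.12702324 364.3630592 ]
```

View pics/w1.png

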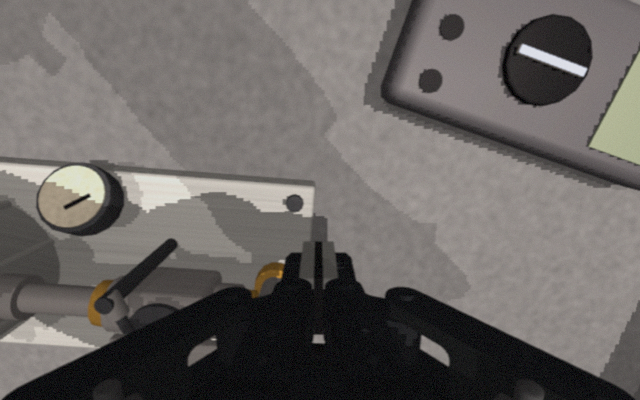

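The wrist view shows the closed fingers (318,250) beside the base end, clear of everything; gauge at (75,200), multimeter top right. The lever is hidden by the gripper. Now I push it through the arc.

```bash
python3 -m jog '{"angular":[[0,0,0],[0,0,0],[0,0,0],[0,0,0],[0,0,0]],"travel":[[-1.5,0,0],[-3,0,0],[-4.3,0.1,0],[-5.4,0,0],[-6.4,-0.3,0]],"fingers":[1,1,1,1,1]}'
python3 -m jog '{"angular":[[0,0,0],[0,0,0],[0,0,0],[0,0,0]],"travel":[[-1,-0.45,0],[-1.9,-0.95,0],[-2.7,-1.6,0],[-3.5,-2.3,0]],"fingers":[1,1,1,1]}'
python3 -m jog '{"angular":[[0,0,0],[0,0,0],[0,0,0],[0,0,0]],"travel":[[-0.6,-0.8,0],[-1.2,-1.8,0],[-1.5,-2.6,0],[-1.5,-2.6,0]],"fingers":[1,1,1,1]}'
```

```text
clock: 1.9
eef_pos: [535.5, 370.1, 85.8]
tool_rot: [-3.142, -0.0, 3.141]
force: [-1.7, -0.1, 0.6]
width: -0.4
clock: 2.4
eef_pos: [570.9, 346.5, 86.1]
tool_rot: [-3.142, 0.001, 3.141]
force: [0.4, -0.7, -0.3]
width: 0.1
clock: 2.9
eef_pos: [585.4, 319.9, 86.0]
tool_rot: [-3.141, -0.0, 3.14]
force: [0.2, 0.1, -1.6]
width: -0.2
```

```bash
python3 -m jog '{"angular":[[0,0,0],[0,0,0],[0,0,0],[0,0,0]],"travel":[[0,2,0],[0,2,-5],[0,1,-10],[0,0,-14]],"fingers":[1,1,0.5,0]}'
python3 -m jog '{"angular":[[0,0,10.6],[0,0,21.2],[0,0,31.8],[0,0,42.4],[0,0,53]],"travel":[[2.5,-4.5,0],[5,-9,0],[7.5,-14,0],[8.6,-16.2,0],[8.6,-16.2,0]],"fingers":[0,0,0,0,0]}'
python3 -m jog '{"angular":[[0,0,10],[0,0,10],[0,0,10]],"travel":[[0,0,0],[0,0,0],[0,0,0]],"fingers":[0,0,0]}'
python3 - <<'E'
from h import *
s=read_state();M=camera_model("wrist");print(s["eef_pos"],s["tool_rot"])
a=get_image("wrist")[:,:,::-1];b=get_image("top")[:,:,::-1]
np.save("M.npy",M,allow_pickle=True)
b=cv2.resize(b[172:232,180:310],None,fx=3,fy=3,interpolation=cv2.INTER_CUBIC)
o=np.zeros((580,640,3),np.uint8);o[:400]=a;o[400:580,:390]=b
cv2.imwrite("pics/w2.png",o);print(proj("wrist",[499.7,157.7,138],M),proj("wrist",[525,108,138],M),proj("wrist",[475,207,138],M))
E
```

```text
clock: 3.4
eef_pos: [584.5, 324.4, 228.4]
tool_rot: [3.139, 0.001, -3.139]
force: [-0.4, -0.2, -0.1]
width: 36.0
clock: 4.03
eef_pos: [498.2, 159.3, 226.6]
tool_rot: [3.141, -0.0, 2.21]
force: [-0.2, 0.9, 0.5]
width: 85.6
clock: 4.4
eef_pos: [498.9, 160.7, 226.0]
tool_rot: [3.141, -0.0, 2.047]
force: [0.9, -0.4, 0.0]
width: 85.4
[498.8865347  160.74716437 226.03291281] [ 3.14118625e+00 -4.37393143e-04  2.04675233e+00]
[317.62773199 212.75995471] [317.26451487 284.31039441] [318.56695576 132.98130589]
```

View pics/w2.png

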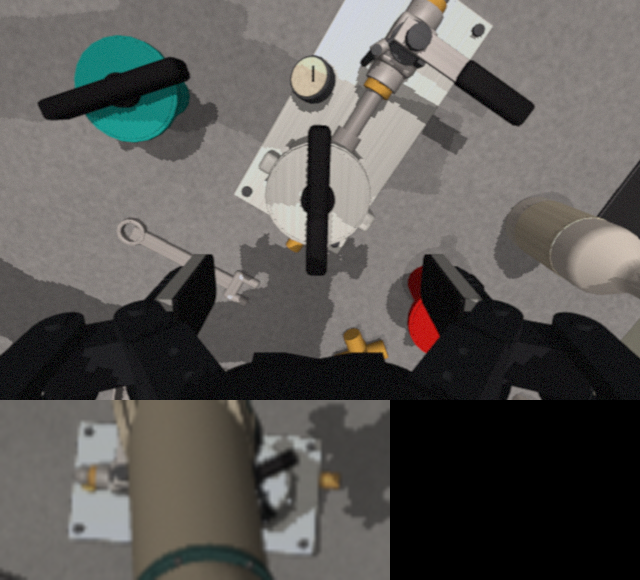

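The lever at (490,85) now stands square across the pipe (parallel to the ears' line (270,160)–(368,218)). The bar runs from (319,127) to (316,273), flange round (318,192).

```bash
python3 - <<'E'
from h import *
M=np.load("M.npy",allow_pickle=True).item()
a,b=at("wrist",(319,127),138,M)[:2],at("wrist",(316.5,273.5),138,M)[:2];d=b-a
print(a,b,(a+b)/2,np.hypot(*d),np.degrees(np.arctan2(d[1],d[0])))
l,r=at("wrist",(265,192),112,M),at("wrist",(371,192),112,M);print("flange",(l+r)/2,np.hypot(*(l-r)[:2]))
e1,e2=at("wrist",(269,160),101,M),at("wrist",(369,219),101,M);print("ears",(e1+e2)/2,e2-e1,np.degrees(np.arctan2(*(e2-e1)[1::-1])))
v,t=at("wrist",(417,35),104,M),at("wrist",(526,115),104,M);print("lever",v,t,np.degrees(np.arctan2(*(t-v)[1::-1])))
E
```

```text
[473.47892107 210.56880964] [520.44561399 115.61216623] [496.96226753 163.09048794] 105.93693582218995 -63.68244958272172
flange [495.90708929 165.57270594 112.        ] 81.58269611326817
ears [497.96210449 165.33482148 101.        ] [93.49963122 -6.37949464  0.        ] -3.9032506021258153
lever [506.6835093  297.26118836 104.        ] [607.890461   287.77588321 104.        ] -5.354227563215797
```

```bash
python3 - <<'E'
from h import *
a=cv2.imread("pics/scene0.png")[155:225,325:445]
cv2.imwrite("pics/c2.png",cv2.resize(a,None,fx=6,fy=6,interpolation=cv2.INTER_CUBIC))
f=lambda P:((proj("scene",P)-[325,155]+.5)*6-.5).round(0)
for y in (158,165):
  print(y,"flange",f([498,y,112]),"bar ends",[f([498+s*25,y-s*49,138]) for s in(-1,1)])
E
```

```text
158 flange [247. 158.] bar ends [array([316.,  66.]), array([182., 188.])]
165 flange [259. 154.] bar ends [array([328.,  62.]), array([195., 184.])]
```

View pics/c2.png

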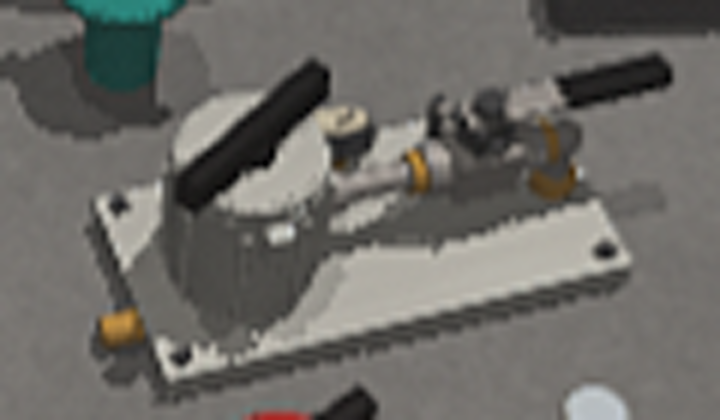

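Scene gives the bar centre at about y 160; top 158.5, wrist 163. I'll use the present position, (499,160.7), and descend.

```bash
python3 -m jog '{"angular":[[0,0,0],[0,0,0],[0,0,0],[0,0,0]],"travel":[[0,0,4],[0,0,8],[0,0,10.9],[0,0,10.9]],"fingers":[0,0,0,0]}'
python3 -m jog '{"angular":[[0,0,0],[0,0,0],[0,0,0],[0,0,0],[0,0,0]],"travel":[[0,0,0],[0,0,0],[0,0,0],[0,0,0],[0,0,0]],"fingers":[1,1,1,1,1]}'
python3 -m jog '{"angular":[[0,0,0],[0,0,0]],"travel":[[0,0,0],[0,0,0]],"fingers":[1,1]}'
```

```text
clock: 5.0
eef_pos: [497.4, 158.9, 115.3]
tool_rot: [-3.137, -0.001, 2.043]
force: [-0.0, -0.8, 0.3]
width: 85.5
clock: 5.62
eef_pos: [499.4, 159.4, 117.8]
tool_rot: [3.14, 0.0, 2.042]
force: [0.4, -0.1, 6.4]
width: 14.6
clock: 5.88
eef_pos: [499.4, 159.4, 117.9]
tool_rot: [3.14, -0.0, 2.042]
force: [-0.9, -0.4, 5.4]
width: 14.6
```

```bash
python3 -m jog '{"angular":[[0,0,-5],[0,0,-10],[0,0,-15],[0,0,-20],[0,0,-20]],"travel":[[0,0,-0.1],[0,0,-0.2],[0,0,-0.2],[0,0,-0.2],[0,0,-0.2]],"fingers":[1,1,1,1,1]}'
python3 -c "
from cell import *
s=read_state();print(s['torque'],s['tool_rot'])"
```

```text
clock: 6.5
eef_pos: [498.3, 159.0, 118.6]
tool_rot: [-3.141, -0.001, 2.39]
force: [0.4, 0.1, -4.4]
width: 14.9
[-0.02554734  0.02680898  0.01293567] [-3.14054038e+00 -8.15094487e-04  2.38991729e+00]
```

```bash
python3 -m jog '{"angular":[[0,0,-5],[0,0,-10],[0,0,-15],[0,0,-20],[0,0,-20]],"travel":[[0,0,0],[0,0,0],[0,0,0],[0,0,0],[0,0,0]],"fingers":[1,1,1,1,1]}'
python3 -m jog '{"angular":[[0,0,-5],[0,0,-10],[0,0,-15],[0,0,-17],[0,0,-17]],"travel":[[0,0,0],[0,0,0],[0,0,0],[0,0,0],[0,0,0]],"fingers":[1,1,1,1,1]}'
python3 -c "
from cell import *
s=read_state();print(s['torque'],s['tool_rot'])"
```

```text
clock: 7.12
eef_pos: [498.7, 159.1, 118.8]
tool_rot: [-3.141, -0.001, 2.738]
force: [0.6, 0.1, -4.4]
width: 14.7
clock: 7.75
eef_pos: [498.8, 159.5, 118.9]
tool_rot: [3.141, -0.0, 3.035]
force: [-0.1, 0.7, -4.2]
width: 14.6
[ 0.23595017 -0.06992508 -0.06483035] [ 3.14133616e+00 -1.99070190e-04  3.03473321e+00]
```

```bash
for i in 1 ; do python3 -m jog '{"angular":[[0,0,-1.5],[0,0,-3],[0,0,-3],[0,0,-3]],"travel":[[0,0,0],[0,0,0],[0,0,0],[0,0,0]],"fingers":[1,1,1,1]}'; done
python3 - <<'E'
from h import *
s=read_state();print(s['torque'],s['tool_rot'])
M=camera_model("wrist");a=get_image("wrist")[:,:,::-1].copy()
cv2.imwrite("pics/w3.png",a)
E
```

```text
clock: 8.25
eef_pos: [498.7, 160.5, 119.0]
tool_rot: [3.14, -0.0, 3.089]
force: [-1.1, 5.8, -5.5]
width: 14.7
[ 1.36157413  0.1885828  -0.33210488] [ 3.13995300e+00 -2.60526719e-04  3.08865739e+00]
```

View pics/w3.png

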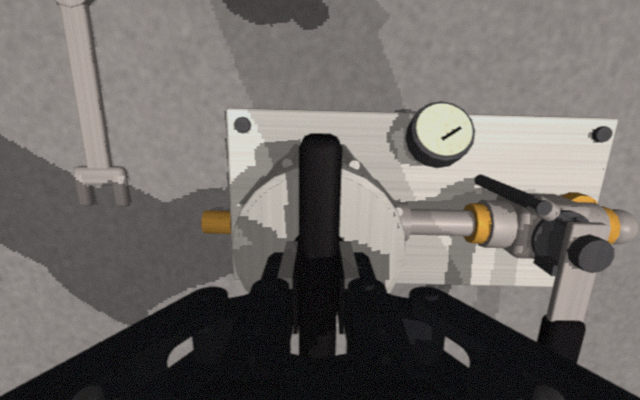

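Torque rose to 0.33 N m at the stop (bar in line with the ears, lever still across). I'll ease back slightly and lift.

```bash
python3 -m jog '{"angular":[[0,0,1],[0,0,1],[0,0,1],[0,0,1]],"travel":[[0,0,0],[0,0,0],[0,0,-0.4],[0,0,-0.8]],"fingers":[1,1,1,1]}'
python3 -m jog '{"angular":[[0,0,0],[0,0,0],[0,0,0],[0,0,0],[0,0,0]],"travel":[[0,0,-1],[0,0,-2],[0,0,-3],[0,0,-4],[0,0,-4]],"fingers":[1,1,1,1,1]}'
```

```text
clock: 8.8
eef_pos: [499.3, 159.9, 127.2]
tool_rot: [3.141, 0.001, 3.072]
force: [0.2, 4.3, -4.9]
width: 15.0
clock: 9.43
eef_pos: [499.3, 158.9, 168.0]
tool_rot: [3.142, 0.001, 3.071]
force: [0.6, 1.6, -3.4]
width: 14.7
```

```bash
python3 -m jog '{"angular":[[0,0,0],[0,0,0],[0,0,0],[0,0,0]],"travel":[[0,0,-2],[0,0,-4],[0,0,-6],[0,0,-7]],"fingers":[1,1,1,1]}'
python3 -m jog '{"angular":[[0,0,0],[0,0,0],[0,0,0],[0,0,0],[0,0,0]],"travel":[[-0.1,-2,0],[-0.3,-6,0],[-0.5,-10,0],[-0.7,-14,0],[-0.9,-18,0]],"fingers":[1,1,1,1,1]}'
python3 -m jog '{"angular":[[0,0,0],[0,0,0],[0,0,0],[0,0,0],[0,0,0]],"travel":[[-0.2,-4,0],[-0.4,-8,0],[-0.6,-12,0],[-0.8,-16,0],[-1,-19,0]],"fingers":[1,1,1,1,1]}'
python3 -m jog '{"angular":[[0,0,0],[0,0,0]],"travel":[[-0.1,-1.7,0],[-0.1,-1.7,0]],"fingers":[1,1]}'
python3 - <<'E'
from h import *
s=read_state();print(s['eef_pos'],s['width'])
a=get_image("wrist")[:,:,::-1];b=get_image("scene")[:,:,::-1]
o=np.zeros((400,800,3),np.uint8);o[:,400:]=cv2.resize(b,(640,400))[80:330,200:450].repeat(1,0)[:250].copy() if 0 else cv2.resize(b[100:300,200:400],(400,400),interpolation=cv2.INTER_CUBIC)
o[:250,:400]=cv2.resize(a,(400,250),interpolation=cv2.INTER_AREA);cv2.imwrite("pics/w4.png",o)
E
```

```text
clock: 9.93
eef_pos: [498.5, 158.1, 237.4]
tool_rot: [-3.14, -0.001, 3.071]
force: [-0.3, -0.5, -5.1]
width: 14.7
clock: 10.55
eef_pos: [493.6, -24.0, 235.9]
tool_rot: [-3.14, -0.003, 3.07]
force: [-0.1, 0.0, -3.7]
width: 14.7
clock: 11.18
eef_pos: [489.3, -214.6, 235.7]
tool_rot: [-3.141, -0.004, 3.068]
force: [1.0, 0.5, -4.4]
width: 14.8
clock: 11.42
eef_pos: [490.5, -229.5, 236.3]
tool_rot: [3.142, -0.002, 3.069]
force: [0.6, 0.4, -4.4]
width: 14.7
[ 490.49912779 -229.52190801  236.25080519] 14.670863145706107
```

View pics/w4.png

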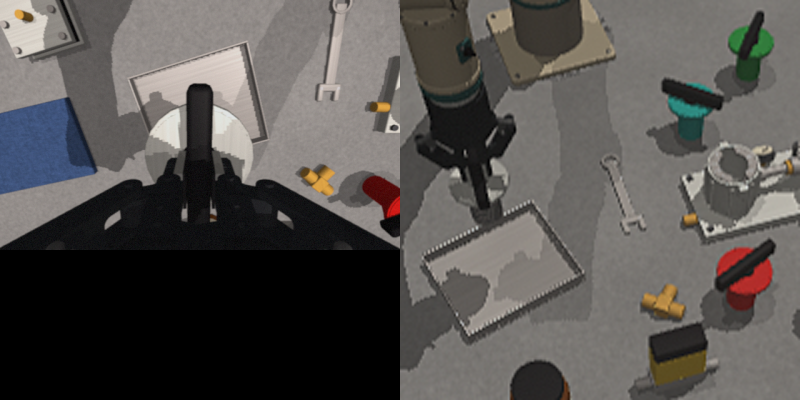

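The filter is held over the tray (left view, flange (200,140) centred on the tray; right view, candle above the tray). The housing is empty. Lowering, slowly at the end.

```bash
python3 -m jog '{"angular":[[0,0,0],[0,0,0],[0,0,0],[0,0,0],[0,0,0]],"travel":[[0,0,3],[0,0,6],[0,0,9],[0,0,12],[0,0,13]],"fingers":[1,1,1,1,1]}'
python3 -m jog '{"angular":[[0,0,0],[0,0,0],[0,0,0],[0,0,0],[0,0,0]],"travel":[[0,0,0.2],[0,0,0.4],[0,0,0.6],[0,0,0.8],[0,0,0.8]],"fingers":[1,1,1,1,1]}'
```

```text
clock: 12.15
eef_pos: [490.9, -225.9, 105.5]
tool_rot: [3.14, -0.003, 3.074]
force: [-0.3, 0.4, -4.7]
width: 14.9
clock: 12.78
eef_pos: [491.7, -228.2, 99.1]
tool_rot: [3.142, 0.0, 3.071]
force: [0.0, -0.3, -3.9]
width: 14.5
```

```bash
python3 -m jog '{"angular":[[0,0,0],[0,0,0],[0,0,0],[0,0,0],[0,0,0]],"travel":[[0,0,0.1],[0,0,0.2],[0,0,0.3],[0,0,0.4],[0,0,0.5]],"fingers":[1,1,1,1,1]}'
python3 -m jog '{"angular":[[0,0,0],[0,0,0],[0,0,0]],"travel":[[0,0,0.1],[0,0,0.2],[0,0,0.2]],"fingers":[1,1,1]}'
```

```text
clock: 13.4
eef_pos: [491.7, -228.2, 93.9]
tool_rot: [3.142, -0.0, 3.071]
force: [-0.6, -0.5, -3.9]
width: 14.7
clock: 13.78
eef_pos: [491.7, -228.2, 91.9]
tool_rot: [3.142, -0.0, 3.071]
force: [0.4, 0.3, -4.4]
width: 14.6
```

Not yet in contact; creeping on 1 mm at a time.

```bash
for i in 1; do python3 -m jog '{"angular":[[0,0,0],[0,0,0],[0,0,0]],"travel":[[0,0,0.1],[0,0,0.1],[0,0,0.1]],"fingers":[1,1,1]}'; python3 -m jog '{"angular":[[0,0,0],[0,0,0],[0,0,0]],"travel":[[0,0,0.1],[0,0,0.1],[0,0,0.1]],"fingers":[1,1,1]}'; done
```

```text
clock: 14.15
eef_pos: [491.7, -228.2, 91.0]
tool_rot: [3.142, -0.0, 3.071]
force: [0.1, -0.9, -4.0]
width: 14.5
clock: 14.52
eef_pos: [491.9, -228.3, 90.9]
tool_rot: [-3.141, 0.001, 3.071]
force: [-2.7, 1.6, 4.9]
width: 14.8
```

Touched down (Fz -4 → +5 N). Release, rise, and look.

```bash
python3 -m jog '{"angular":[[0,0,0],[0,0,0],[0,0,0],[0,0,0],[0,0,0]],"travel":[[0,0,-0.1],[0,0,-0.1],[0,0,-0.1],[0,0,-0.1],[0,0,-0.1]],"fingers":[0.7,0.5,0.3,0,0]}'
python3 -m jog '{"angular":[[0,0,0],[0,0,0],[0,0,0],[0,0,0],[0,0,0]],"travel":[[0,0,0],[0,0,-2],[0,0,-6],[0,0,-10],[0,0,-14]],"fingers":[0,0,0,0,0]}'
python3 -m jog '{"angular":[[0,0,0],[0,0,0],[0,0,0]],"travel":[[5,0,0],[10,0,0],[12,0,0]],"fingers":[0,0,0]}'
python3 - <<'E'
from h import *
a=get_image("wrist")[:,:,::-1];b=get_image("scene")[:,:,::-1]
o=np.zeros((600,800,3),np.uint8)
o[:250,:400]=cv2.resize(a,(400,250),interpolation=cv2.INTER_AREA)
o[250:,:]=cv2.resize(b[120:295,200:],None,fx=800/440,fy=2,interpolation=cv2.INTER_CUBIC)
o[:250,400:]=cv2.resize(b[150:250,200:360],(400,250),interpolation=cv2.INTER_CUBIC);cv2.imwrite("pics/w5.png",o)
E
```

```text
clock: 15.15
eef_pos: [491.7, -228.2, 90.9]
tool_rot: [3.142, -0.0, 3.071]
force: [0.8, -0.5, -0.1]
width: 85.3
clock: 15.78
eef_pos: [491.5, -228.1, 232.2]
tool_rot: [3.142, -0.0, 3.071]
force: [0.7, 0.1, -0.4]
width: 85.6
clock: 16.15
eef_pos: [368.7, -219.4, 231.1]
tool_rot: [3.142, -0.002, 3.07]
force: [0.4, 0.1, 1.0]
width: 85.2
```

View pics/w5.png

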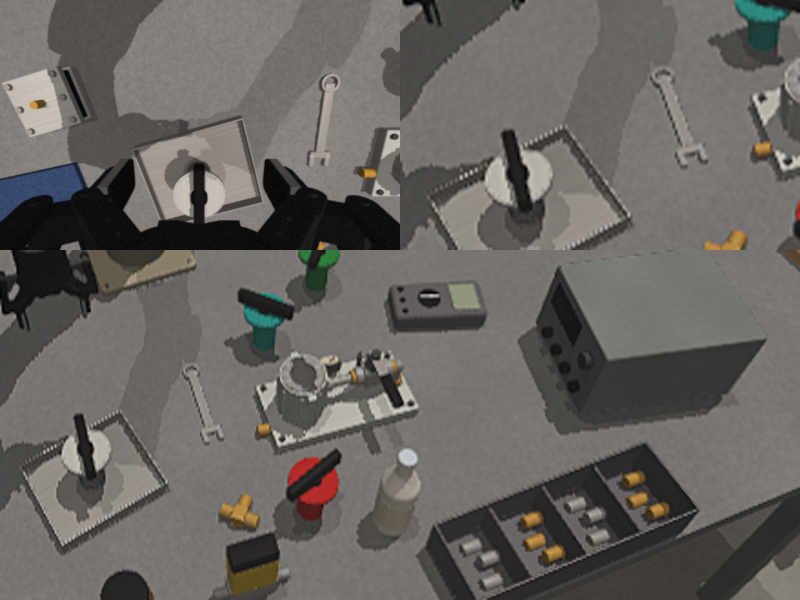

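The filter stands upright near the tray's middle (lower view, (85,460)), the lever is across its pipe (390,390), the housing is empty, and everything else is in place. Handing in.

```bash
python3 -c "
from cell import *
print(read_state()['force']);print(finish_job())"
```

```text
[ 0.80349596 -0.31746819 -0.71384192]
the job is handed in; nothing more can be done
None
```

The spent filter is out of the station and standing upright in the steel tray. I handed the job in at about 16 s of the 67 s allowed; the hand-in gives no verdict.

- **Valve:** I pushed the lever a quarter turn clockwise with closed fingers until it snapped shut. Pictures after the push, at the release stop and at the end all show it square across its pipe.
- **Filter:** I gripped the bar and turned it about 60° anticlockwise. The torque rose to about 0.33 N m at the release stop. I then eased back 1° and lifted it straight out.
- **Placing:** I lowered it 1 mm at a time onto the tray floor, touching down at about 9 N. It was released at about (492, -228) mm, roughly 1 mm from where I measured the tray's centre.
- **Last checks:** The final picture shows the filter upright inside the tray, the housing empty and nothing else visibly moved. The tool is clear and its force reading is near zero.

**Disagreement:** the wrist camera placed the station about 5 mm further in y than the top camera. The scene camera sided with the top one, so I used the value nearer those two, and the grasp worked. I judged the lever angle and the filter's tilt at the end by eye from the pictures, not by measurement.

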